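Turn the lazy Susan until the spice jar faces front

ROBOT

A 6-joint arm with a two-finger parallel gripper is mounted at the origin on a cart in front of the work surface, level with it; the furniture and walls round the work are solid. World frame = base frame: x ahead of the robot, y to its left, z up, the work surface at z = 0. Lengths are in m, angles in rad, forces in N, time in s.
With the tool pointing down it reaches from about 0.35 to 0.775 m from the base axis. Payload 7.3 kg.
Tool frame: the origin (TCP) lies at the very end of the fingers, on their centre line; the grasp point (between the pads) lies 19 mm behind it; z points along the fingers, y is the line along which they close (so a half turn about z gives the same grasp; the last joint's range is limited). The gripper opens to 92 mm and grips with 3 to 60 N. Pads are 19 mm wide; open, the fingers measure 130 mm over their backs; the gripper's body (75 mm by 190 mm) begins 47 mm behind the grasp point.
Start: joints at [1.066, 0.342, 1.524, -0, 1.275, -0.146], TCP at [0.184, 0.492, 0.227] pointing down, gripper open.
Joint ranges: [-2.53, 2.53], [-0.77, 2.02], [0.04, 2.7], [-1, 4.14], [0.28, 2.66], [-3.11, 3.11]. Speed limits (rad/s): [2.57, 2.57, 3.14, 3.14, 3.14, 3.14].

INTERFACE

Orientations are given as [roll, pitch, yaw] about the fixed x, y, z axes, in that order (R = Rz(yaw) Ry(pitch) Rx(roll)).
In Python, from cell import * gives the robot as it stands.
- The arm moves only by the tool step_arm, never from a script. Its argument "commands" is a list of rows, each a list of 7 numbers: the opening, from 0 (shut) to 1 (fully open), then the shift along the world's x, y, z in cm, then the turn, a rotation vector about the world's x, y, z in rad. A call has 1 to 5 rows; each row is the pose to reach, as a shift and turn from the pose commanded when the call began; what a row does not reach only later rows make up. A row lasts 1/12 s, in which the tool goes at most 41.7 mm and 7.16 degrees, less where a joint would pass 70% of its speed; a pose out of reach is approached as far as the arm can. A call with a gripper value outside its range is refused whole. The fingers move at their own pace and stop on an object; "grip_force" is the grip in N (left out, the last holds). Time passes only in rows, so rows that repeat a pose let the fingers close. It gives the time, the measured TCP pose, the force, the opening and the grip force at its end, in the units of the state.
- observe(): the state, without advancing time (a new reading comes with each control period).
- read_camera(name): name is "scene" or "top"; returns the picture (480x640x3 uint8, red, green, blue); there is no depth.
- camera_model(name): a dict with "vfov" (degrees; the focal length in pixels is half the picture's height over the tangent of half this angle, whatever the lens; pixels are square), "cx", "cy" (the principal point, pixels), "k1" (the pictures are not rectified: a ray, as slopes to the right and down, at radius r is drawn at 1 + k1 r^2 times it, then the intrinsics apply), "world_to_cam" (4x4, takes a point from world to camera coordinates). Camera axes: x right, y up, looking along -z (the intrinsics and any distortion apply to the point x, -y, -z); pixel columns grow to the right and rows downward; lengths in m; the calibration is good to about 2 mm. A picture is of the moment at which its call begins. camera_model takes no time and is no camera call.
- hand_in(): hands the job in; it is judged then, once.
The state is a dict: "time": time; "qpos": joint angles; "qvel": joint speeds; "joint_efforts": joint torques, N m; "tool_pos": TCP position; "tool_rot": TCP orientation; "contact_force": force on the tool from outside, world axes, zero at the start; "torque": the same for the moment, N m; "opening": finger opening in m; "grip_force": force on a finger pad.
Only numpy, scipy, OpenCV 4.12 (cv2) and the standard library are available. Lean on these libraries where they do the work, as an engineer would, in place of code of your own. Each camera call takes 0.05 s, during which the arm holds its last target. There are 200 camera calls.

TASK

Push the lazy Susan round gently with your fingertips, against the upper ends of the pegs on its rim, until the spice jar stands at the front, in line with the pointed tongue of its foot, and leave it there. Do not touch, lift or knock over anything that stands on the tray, and leave the other things on the worktop alone.

Things in the scene. Friction and masses are not known exactly. Their poses are not given: they have to be found in the camera images.
- susan_foot: fixed wooden foot of the lazy Susan: a disc of 200 mm diameter, 10 mm thick, lying on the worktop. Origin at the centre of its underside, on the turning axis; z up. Its -x axis is the front: a 26 mm wide pointed tongue sticks out that way from under the tray, its tip 180 mm from the axis.
- tongue_tip (a point): tip of the pointed tongue, 180 mm in front of the turning axis, 10 mm above the worktop. It does not turn with the tray.
- susan_tray (a joint): angle of the tray about the vertical axis through the foot's origin, positive counter-clockwise seen from above. At 0 peg_0 lies in the foot's +x direction. From any start it can turn more than half a turn both ways, against slight friction (about 0.1 N m, under 1 N at a peg), and stops at once when no longer pushed.
- tray_center (a point): centre of the top face of the round wooden tray, on the turning axis, 24 mm above the worktop. The tray is 276 mm in diameter; a 4 mm steel wire rail runs round it through the six pegs, 47 mm above the worktop (260 mm ring diameter).
- peg_0 (a point): one of six equal upright steel pegs that stand on the tray's rim, 60 degrees apart, and turn with it; peg_0 is at 0 degrees counter-clockwise from peg_0. 9 mm thick, 130 mm from the turning axis, rising plain and straight from the tray to a rounded top 117 mm above the worktop. This point is on the peg's axis 97 mm above the worktop.
- peg_1 (a point): one of six equal upright steel pegs that stand on the tray's rim, 60 degrees apart, and turn with it; peg_1 is at 60 degrees counter-clockwise from peg_0. 9 mm thick, 130 mm from the turning axis, rising plain and straight from the tray to a rounded top 117 mm above the worktop. This point is on the peg's axis 97 mm above the worktop.
- peg_2 (a point): one of six equal upright steel pegs that stand on the tray's rim, 60 degrees apart, and turn with it; peg_2 is at 120 degrees counter-clockwise from peg_0. 9 mm thick, 130 mm from the turning axis, rising plain and straight from the tray to a rounded top 117 mm above the worktop. This point is on the peg's axis 97 mm above the worktop.
- peg_3 (a point): one of six equal upright steel pegs that stand on the tray's rim, 60 degrees apart, and turn with it; peg_3 is at 180 degrees counter-clockwise from peg_0. 9 mm thick, 130 mm from the turning axis, rising plain and straight from the tray to a rounded top 117 mm above the worktop. This point is on the peg's axis 97 mm above the worktop.
- peg_4 (a point): one of six equal upright steel pegs that stand on the tray's rim, 60 degrees apart, and turn with it; peg_4 is at 240 degrees counter-clockwise from peg_0. 9 mm thick, 130 mm from the turning axis, rising plain and straight from the tray to a rounded top 117 mm above the worktop. This point is on the peg's axis 97 mm above the worktop.
- peg_5 (a point): one of six equal upright steel pegs that stand on the tray's rim, 60 degrees apart, and turn with it; peg_5 is at 300 degrees counter-clockwise from peg_0. 9 mm thick, 130 mm from the turning axis, rising plain and straight from the tray to a rounded top 117 mm above the worktop. This point is on the peg's axis 97 mm above the worktop.
- spice_jar_1: the spice jar: a slim upright glass jar with a dark cap, 41 mm in diameter, 105 mm tall, the tallest thing on the tray, loose, its centre about 60 mm from the turning axis. Origin at the centre of its underside.
- tin_half: short food tin standing on the tray, 75 mm in diameter, 58 mm tall, loose, about 60 mm from the axis. Origin at the centre of its underside. Not to be touched.
- garlic: garlic bulb lying on the tray, 53 mm wide and tall, loose, about 60 mm from the axis. Origin at the centre of its underside. Not to be touched.
- lemon: lemon lying on the tray, 72 mm long, 58 mm thick, loose, about 60 mm from the axis. Origin under its centre. Not to be touched.
- mug_tea: white mug with dark spots on the worktop left of the lazy Susan, 82x117x91 mm. Origin at the centre of its underside. To be left alone.
- teaspoon_a: teaspoon lying on the worktop to the left, 130x26x11 mm. Origin at its middle, at the underside. To be left alone.
- keys: bunch of keys lying on the worktop near its front edge, to the left of the lazy Susan, 104x115x8 mm. Origin at its middle, at the underside. To be left alone.
Things that resemble listed ones, but are neither listed nor needed, are in the scene too. Leave any turquoise look-alike of the spice_jar_1 alone.

How it is judged:
By the outcome, as a careful person would: the job done as asked, in the order asked, and still so for the second after the job is handed in, with the robot touching nothing.
It also fails if it takes over 48 s, if anything falls off the work surface, if the arm or the gripper's body presses on something with over 40 N, if the wrist force passes 120 N, or if a joint passes its speed limit or range.

## Working session

There is one attempt and no reset: what is moved stays moved. The work goes in short steps, Python scripts to look and compute and a tool call to move; the robot and the scene stay as the last step left them, time stands still between calls to the robot, and variables do not carry over. Pictures are saved under pics/ and viewed, at most 10 in all, crops included, and the job is handed in when it is done.

Besides the shell and the picture viewer there is one more tool, called after "Call:" as name([rows], argument=value, ...), one row to a line, values as JSON. step_arm: Moves the arm, as the interface text tells. Its arguments: {"type":"object","properties":{"commands":{"type":"array"},"grip_force":{"type":"number"}},"required":["commands"]}

```bash
mkdir -p pics
cat > h.py <<'E'
from cell import *
import numpy as np, cv2
def proj(n,P):
    m=camera_model(n);P=np.atleast_2d(P);T=np.array(m["world_to_cam"])
    c=P@T[:3,:3].T+T[:3,3];s=np.c_[c[:,0],-c[:,1]]/-c[:,2:]
    f=240/np.tan(np.radians(m["vfov"])/2)
    s=s*(1+m["k1"]*(s**2).sum(1,keepdims=True));return s*f+[m["cx"],m["cy"]]
def ray(n,uv,z):
    m=camera_model(n);uv=np.atleast_2d(np.array(uv,float));T=np.array(m["world_to_cam"])
    f=240/np.tan(np.radians(m["vfov"])/2);d=(uv-[m["cx"],m["cy"]])/f;s=d.copy()
    for _ in range(20): s=d/(1+m["k1"]*(s**2).sum(1,keepdims=True))
    D=np.c_[s[:,0],-s[:,1],-np.ones(len(s))]@T[:3,:3];o=-T[:3,:3].T@T[:3,3]
    return o+D*((z-o[2])/D[:,2])[:,None]
def snap(n,f):
    a=read_camera(n);cv2.imwrite(f"pics/{f}.png",a[:,:,::-1]);return a
E
python3 - <<'E'
from h import *
snap("top","t0");snap("scene","s0")
for n in("top","scene"):
    T=np.array(camera_model(n)["world_to_cam"]);print(n,-T[:3,:3].T@T[:3,3])
print(observe())
E
```

```text
top [0.34601807 0.12981835 1.23587606]
scene [-0.12260139 -0.23244958  0.74211891]
{'time': 0.1, 'qpos': array([ 1.06600462e+00,  3.42646108e-01,  1.52489257e+00,  2.12944425e-05,
        1.27538634e+00, -1.46009190e-01]), 'qvel': array([-0.00172879,  0.00145925, -0.00369672, -0.00011565, -0.00118295,
       -0.0007525 ]), 'joint_efforts': array([ 1.52243825e-03, -4.32003629e+01, -2.44693726e+01,  7.17912172e-02,
        5.24656812e-02, -7.76056390e-05]), 'tool_pos': array([0.18415469, 0.49127412, 0.22612815]), 'tool_rot': array([-3.14027743e+00, -2.13993504e-04,  2.78280378e+00]), 'contact_force': array([-0.2017178 , -0.33718362, -0.22535943]), 'torque': array([ 0.00443955, -0.01997939, -0.05500627]), 'grip_force': 0.0, 'opening': 0.09181809896532057}
```

View pics/t0.png

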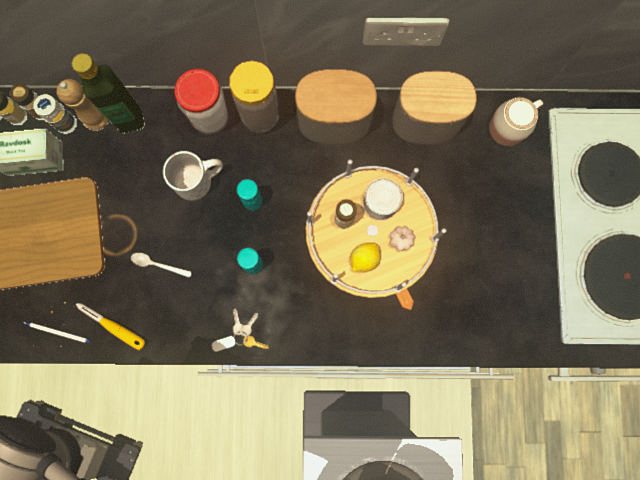

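View pics/s0.png

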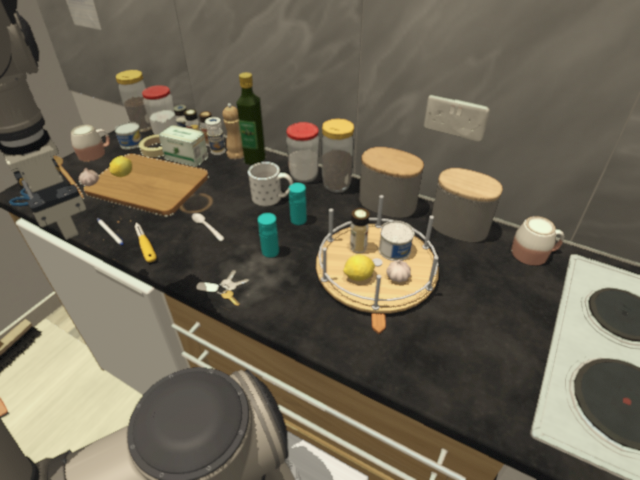

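The top view shows the tray centred near (372,231) and the tongue tip near (406,307). The jar cap is at (346,208), and peg tops are near (349,163), (415,172), (442,233), (334,279) and (309,217). The turquoise look-alikes stand to the left.

Run:
```python
from h import *
a=cv2.imread("pics/t0.png");
c=cv2.resize(a[145:325,285:465],None,fx=3.3,fy=3.3,interpolation=cv2.INTER_CUBIC);cv2.imwrite("pics/c0.png",c)
# tray wood ellipse
hsv=cv2.cvtColor(a,cv2.COLOR_BGR2HSV)
m=cv2.inRange(hsv,(8,60,120),(28,200,255));m[:150]=0;m[320:]=0;m[:,:290]=0;m[:,460:]=0
m=cv2.morphologyEx(m,cv2.MORPH_OPEN,np.ones((5,5)))
cs=max(cv2.findContours(m,0,2)[0],key=cv2.contourArea)
h=cv2.convexHull(cs)[:,0];P=ray("top",h,.024)[:,:2]
A=np.c_[2*P,np.ones(len(P))];s=np.linalg.lstsq(A,(P**2).sum(1),rcond=None)[0]
print("fit",s[:2],np.sqrt(s[2]+s[0]**2+s[1]**2))
print("min circ",cv2.minEnclosingCircle(P.astype(np.float32)))
o=cv2.inRange(hsv,(4,130,120),(14,255,255));o[:280]=0;o[330:]=0;o[:,:380]=0;o[:,430:]=0
print(np.argwhere(o)[:,::-1].max(0))
for n,uv in dict(p=[349,163],q=[415,172],r=[442,233],s=[334,279],t=[309,217]).items():
    Q=ray("top",uv,.117)[0,:2]-s[:2];print(n,Q,np.hypot(*Q),np.degrees(np.arctan2(Q[1],Q[0])))
print("tip",ray("top",[410,308],.01));print("jar",ray("top",[346,208],.105))
```

```text
fit [0.57085438 0.0173158 ] 0.13026436860856547
min circ ((0.5707689523696899, 0.017336785793304443), 0.13100360333919525)
[413 309]
p [0.11183178 0.05415395] 0.12425375808510099 25.8383418696559
q [ 0.09464225 -0.07425319] 0.12029418771707584 -38.11656201597408
r [-0.0255293 -0.1236246] 0.1262330687437166 -101.66794298277678
s [-0.11521627  0.0828003 ] 0.1418826203696699 144.2970462817203
t [0.00387997 0.13114568] 0.1312030639728709 88.30538908280944
tip [[ 0.40744315 -0.05902887  0.01      ]]
jar [[0.59555554 0.07681798 0.105     ]]
```

View pics/c0.png

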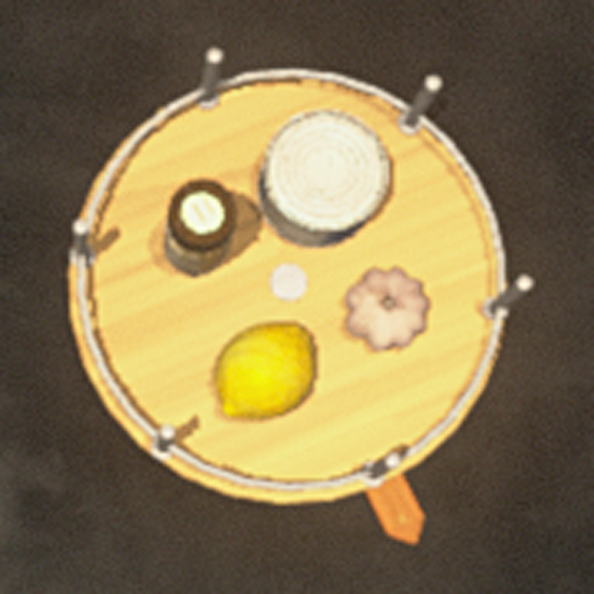

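Crop: six peg tops are clear, with the front one at crop (393,461). The central white spot is at (289,282), the tongue tip at (416,543) and the cap at (202,213).

Run:
```python
from h import *
f=lambda p:np.array(p)/3.3+[285,145]
pk=[[215,55],[433,82],[526,284],[393,461],[164,435],[80,230]]
Q=ray("top",f(pk),.115)[:,:2];C=Q.mean(0);print("C",C,"spot",ray("top",f([289,282]),.024)[0])
for n,p,z in [("peg",q,0) for q in Q]+[("tip",ray("top",f([416,543]),.01)[0,:2],0),("jar",ray("top",f([202,213]),.105)[0,:2],0)]:
    d=p-C;print(n,p.round(4),np.hypot(*d).round(4),np.degrees(np.arctan2(d[1],d[0])).round(1))
s=cv2.imread("pics/s0.png");cv2.imwrite("pics/c1.png",cv2.resize(s[195:345,300:450],None,fx=4,fy=4,interpolation=cv2.INTER_CUBIC))
```

```text
C [0.56525398 0.01872571] spot [0.56622878 0.01795681 0.024     ]
peg [0.686  0.0691] 0.1308 22.6
peg [ 0.6704 -0.0597] 0.1312 -36.7
peg [ 0.5495 -0.1114] 0.1311 -96.9
peg [ 0.446  -0.0324] 0.1298 -156.8
peg [0.46   0.0988] 0.1322 142.8
peg [0.5797 0.1481] 0.1301 83.6
tip [ 0.4043 -0.0612] 0.1797 -153.6
jar [0.5925 0.0764] 0.0638 64.7
```

View pics/c1.png

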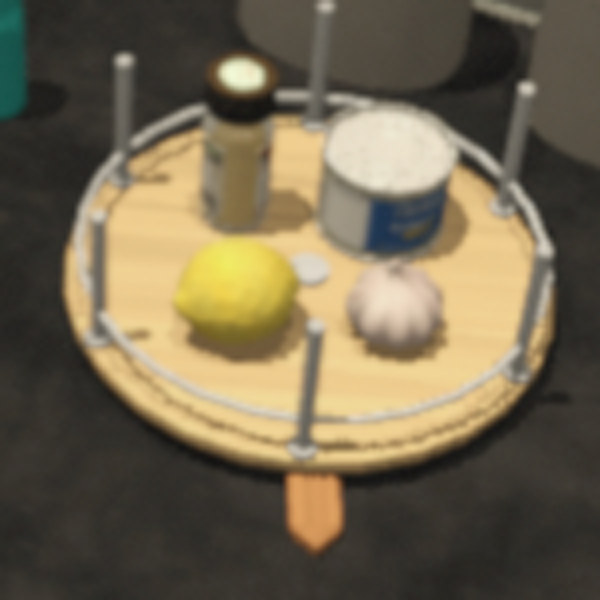

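Measurements agree: axis at (0.565, 0.019), pegs at 23° + 60°k, jar at 64.7° and tongue at 206.4°, so the tray needs about +141.7° CCW. I'll push the left peg (83°) round the left and front with closed fingers, and start by approaching while turning the tool half a turn.

Call:
step_arm([
  [0, 1.7, -1.4, 0, 0, 0, -0.12],
  [0, 3.4, -2.8, 0, 0, 0, -0.24],
  [0, 5.1, -4.2, 0, 0, 0, -0.36],
  [0, 6.8, -5.6, 0, 0, 0, -0.48],
  [0, 8.5, -7, 0, 0, 0, -0.6],
])

```text
time: 0.52
tool_pos: [0.2698, 0.4207, 0.2264]
tool_rot: [-3.141, 0.0, 2.177]
contact_force: [-0.5, 0.4, -0.2]
opening: 0.0631
grip_force: 0.0
```

Call:
step_arm([
  [0, 1.7, -1.4, 0, 0, 0, -0.12],
  [0, 3.4, -2.8, 0, 0, 0, -0.24],
  [0, 5.1, -4.2, 0, 0, 0, -0.36],
  [0, 6.8, -5.6, 0, 0, 0, -0.48],
  [0, 8.5, -7, 0, 0, 0, -0.6],
])

```text
time: 0.93
tool_pos: [0.3549, 0.3507, 0.2264]
tool_rot: [-3.141, 0.0, 1.577]
contact_force: [1.1, -0.5, 0.6]
opening: 0.0296
grip_force: 0.0
```

Call:
step_arm([
  [0, 1.7, -1.4, 0, 0, 0, -0.12],
  [0, 3.4, -2.8, 0, 0, 0, -0.24],
  [0, 5.1, -4.2, 0, 0, 0, -0.36],
  [0, 6.8, -5.6, 0, 0, 0, -0.48],
  [0, 8.5, -7, 0, 0, 0, -0.6],
])

```text
time: 1.35
tool_pos: [0.4399, 0.2807, 0.2264]
tool_rot: [-3.141, 0.001, 0.977]
contact_force: [0.7, 0.9, 0.7]
opening: 0.001
grip_force: 0.0
```

Call:
step_arm([
  [0, 1.7, -1.4, 0, 0, 0, -0.12],
  [0, 3.4, -2.8, 0, 0, 0, -0.24],
  [0, 5.1, -4.2, 0, 0, 0, -0.36],
  [0, 6.8, -5.6, 0, 0, 0, -0.48],
  [0, 8.5, -7, 0, 0, 0, -0.6],
])

```text
time: 1.77
tool_pos: [0.5249, 0.2107, 0.2263]
tool_rot: [-3.142, 0.001, 0.377]
contact_force: [0.4, -0.4, -0.9]
opening: 0.0004
grip_force: 0.0
```

Call:
step_arm([
  [0, 1.7, -1.4, 0, 0, 0, -0.12],
  [0, 3.4, -2.8, 0, 0, 0, -0.24],
  [0, 5.1, -4.2, 0, 0, 0, -0.36],
  [0, 6.8, -5.6, 0, 0, 0, -0.48],
  [0, 8.5, -7, 0, 0, 0, -0.6],
])

```text
time: 2.18
tool_pos: [0.6099, 0.1408, 0.2261]
tool_rot: [3.141, 0.001, -0.223]
contact_force: [1.5, 0.8, -1.0]
opening: 0.0004
grip_force: 0.0
```

Call:
step_arm([
  [0, 0, 0, -2.5, 0, 0, 0],
  [0, 0, 0, -5, 0, 0, 0],
  [0, 0, 0, -8, 0, 0, 0],
  [0, 0, 0, -11, 0, 0, 0],
  [0, 0, 0, -13.2, 0, 0, 0],
])

```text
time: 2.6
tool_pos: [0.6079, 0.1413, 0.0916]
tool_rot: [3.14, 0.004, -0.217]
contact_force: [-1.3, 0.2, 0.1]
opening: 0.0002
grip_force: 0.0
```

Run:
```python
from h import *
C=np.array([.5653,.0187]);R=.132
p=lambda t:C+R*np.array([np.cos(np.radians(t)),np.sin(np.radians(t))])
t=70
print((100*(p(70)-[.6099,.1408])).round(2))
for k in range(10):
    st=1.5 if k<2 else 3.0
    print(t,[[*(100*(p(t+st*i)-p(t))).round(2),round(np.radians(st*i),3)] for i in range(1,6)]);t+=5*st
```

```text
[0.05 0.19]
70 [[np.float64(-0.33), np.float64(0.11), np.float64(0.026)], [np.float64(-0.66), np.float64(0.22), np.float64(0.052)], [np.float64(-0.99), np.float64(0.32), np.float64(0.079)], [np.float64(-1.32), np.float64(0.4), np.float64(0.105)], [np.float64(-1.66), np.float64(0.48), np.float64(0.131)]]
77.5 [[np.float64(-0.34), np.float64(0.07), np.float64(0.026)], [np.float64(-0.68), np.float64(0.13), np.float64(0.052)], [np.float64(-1.02), np.float64(0.18), np.float64(0.079)], [np.float64(-1.36), np.float64(0.23), np.float64(0.105)], [np.float64(-1.71), np.float64(0.26), np.float64(0.131)]]
85.0 [[np.float64(-0.69), np.float64(0.04), np.float64(0.052)], [np.float64(-1.38), np.float64(0.05), np.float64(0.105)], [np.float64(-2.07), np.float64(0.02), np.float64(0.157)], [np.float64(-2.76), np.float64(-0.05), np.float64(0.209)], [np.float64(-3.44), np.float64(-0.15), np.float64(0.262)]]
100.0 [[np.float64(-0.68), np.float64(-0.14), np.float64(0.052)], [np.float64(-1.35), np.float64(-0.31), np.float64(0.105)], [np.float64(-2.01), np.float64(-0.52), np.float64(0.157)], [np.float64(-2.65
[... 1202 characters left out ...]
.67), np.float64(-2.68), np.float64(0.209)], [np.float64(-0.75), np.float64(-3.36), np.float64(0.262)]]
175.0 [[np.float64(-0.04), np.float64(-0.69), np.float64(0.052)], [np.float64(-0.05), np.float64(-1.38), np.float64(0.105)], [np.float64(-0.02), np.float64(-2.07), np.float64(0.157)], [np.float64(0.05), np.float64(-2.76), np.float64(0.209)], [np.float64(0.15), np.float64(-3.44), np.float64(0.262)]]
190.0 [[np.float64(0.14), np.float64(-0.68), np.float64(0.052)], [np.float64(0.31), np.float64(-1.35), np.float64(0.105)], [np.float64(0.52), np.float64(-2.01), np.float64(0.157)], [np.float64(0.76), np.float64(-2.65), np.float64(0.209)], [np.float64(1.04), np.float64(-3.29), np.float64(0.262)]]
```

Call:
step_arm([
  [0, -0.3, 0.2, 0, 0, 0, 0.0],
  [0, -0.7, 0.4, 0, 0, 0, 0.0],
  [0, -1.0, 0.5, 0, 0, 0, 0.01],
  [0, -1.3, 0.6, 0, 0, 0, 0.02],
  [0, -1.6, 0.65, 0, 0, 0, 0.03],
])

```text
time: 3.02
tool_pos: [0.594, 0.1484, 0.0967]
tool_rot: [-3.141, -0.003, -0.186]
contact_force: [1.2, -0.6, 1.1]
opening: 0.0003
grip_force: 0.4
```

Call:
step_arm([
  [0, -0.3, 0.07, 0, 0, 0, 0.02],
  [0, -0.65, 0.13, 0, 0, 0, 0.05],
  [0, -1.0, 0.18, 0, 0, 0, 0.08],
  [0, -1.35, 0.23, 0, 0, 0, 0.1],
  [0, -1.7, 0.26, 0, 0, 0, 0.13],
])

```text
time: 3.43
tool_pos: [0.5764, 0.1507, 0.0955]
tool_rot: [-3.142, -0.001, -0.055]
contact_force: [1.5, -0.8, 0.7]
opening: 0.0002
grip_force: 0.4
```

Run:
```python
from h import *
snap("scene","s1");snap("top","t1")
a=cv2.imread("pics/t1.png")[130:330,250:480];b=cv2.imread("pics/s1.png")[180:355,280:480]
cv2.imwrite("pics/c2.png",np.hstack([cv2.resize(a,(400,348)),cv2.resize(b,(398,348))]))
```

```text
(no output)
```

View pics/c2.png

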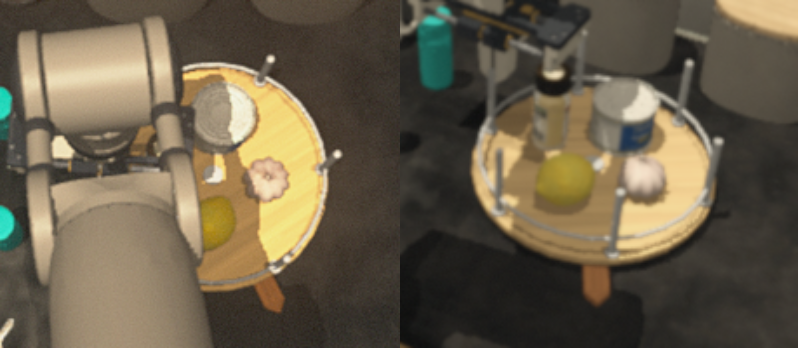

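The left half shows the arm hiding the left of the tray. The right half shows the tip behind the left peg, the front peg having shifted slightly right of the tongue, and everything upright. I'll carry on along the arc.

Call:
step_arm([
  [0, -0.6, 0.04, 0, 0, 0, 0.05],
  [0, -1.3, 0.05, 0, 0, 0, 0.1],
  [0, -2.0, 0.02, 0, 0, 0, 0.15],
  [0, -2.7, -0.05, 0, 0, 0, 0.2],
  [0, -3.4, -0.15, 0, 0, 0, 0.26],
])

```text
time: 3.95
tool_pos: [0.5425, 0.1491, 0.0951]
tool_rot: [3.141, -0.001, 0.205]
contact_force: [1.6, -1.5, -0.3]
opening: 0.0003
grip_force: 0.5
```

Call:
step_arm([
  [0, -0.7, -0.14, 0, 0, 0, 0.05],
  [0, -1.35, -0.3, 0, 0, 0, 0.1],
  [0, -2.0, -0.5, 0, 0, 0, 0.16],
  [0, -2.65, -0.75, 0, 0, 0, 0.21],
  [0, -3.3, -1.05, 0, 0, 0, 0.26],
])

```text
time: 4.37
tool_pos: [0.5095, 0.1387, 0.0951]
tool_rot: [3.141, -0.001, 0.465]
contact_force: [1.1, -0.0, -0.8]
opening: 0.0001
grip_force: 0.4
```

Call:
step_arm([
  [0, -0.6, -0.3, 0, 0, 0, 0.05],
  [0, -1.2, -0.65, 0, 0, 0, 0.1],
  [0, -1.8, -1.0, 0, 0, 0, 0.16],
  [0, -2.35, -1.4, 0, 0, 0, 0.21],
  [0, -2.9, -1.85, 0, 0, 0, 0.26],
])

```text
time: 4.78
tool_pos: [0.4806, 0.1202, 0.0951]
tool_rot: [3.141, -0.001, 0.725]
contact_force: [0.9, 0.3, 0.3]
opening: 0.0005
grip_force: 0.4
```

Call:
step_arm([
  [0, -0.5, -0.45, 0, 0, 0, 0.05],
  [0, -1.0, -0.95, 0, 0, 0, 0.1],
  [0, -1.5, -1.45, 0, 0, 0, 0.16],
  [0, -1.9, -2.0, 0, 0, 0, 0.21],
  [0, -2.3, -2.55, 0, 0, 0, 0.26],
])

```text
time: 5.2
tool_pos: [0.4574, 0.0947, 0.0951]
tool_rot: [3.141, -0.001, 0.985]
contact_force: [1.1, 0.7, 0.3]
opening: 0.0004
grip_force: 0.4
```

Run:
```python
from h import *
snap("scene","s2");snap("top","t2");o=observe()
d=o["tool_pos"][:2]-[.5653,.0187];print(np.hypot(*d),np.degrees(np.arctan2(d[1],d[0])))
a=cv2.imread("pics/t2.png")[130:330,250:480];b=cv2.imread("pics/s2.png")[180:355,280:480]
cv2.imwrite("pics/c3.png",np.hstack([cv2.resize(a,(400,348)),cv2.resize(b,(398,348))]))
```

```text
0.13205605168867973 145.0830290959924
```

View pics/c3.png

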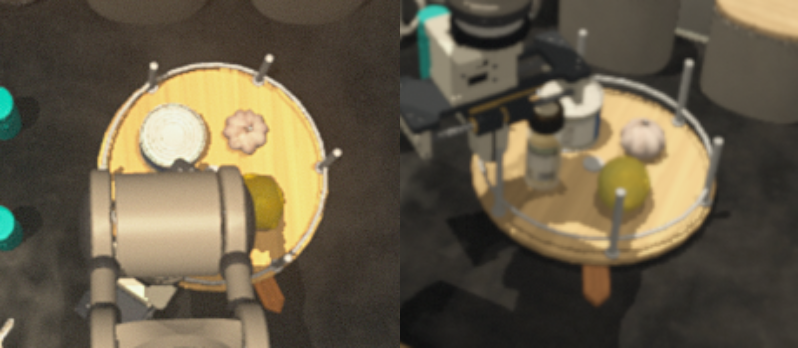

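Top view: the tin and garlic have moved round with the tray. Scene view: the jar is upright at the left, and the peg is being pushed by the fingertip.

Call:
step_arm([
  [0, -0.4, -0.6, 0, 0, 0, 0.05],
  [0, -0.75, -1.15, 0, 0, 0, 0.1],
  [0, -1.05, -1.8, 0, 0, 0, 0.16],
  [0, -1.35, -2.4, 0, 0, 0, 0.21],
  [0, -1.6, -3.05, 0, 0, 0, 0.26],
])

```text
time: 5.72
tool_pos: [0.4418, 0.0643, 0.095]
tool_rot: [3.141, -0.001, 1.243]
contact_force: [0.9, 1.0, -0.7]
opening: 0.0007
grip_force: 0.5
```

Call:
step_arm([
  [0, -0.2, -0.65, 0, 0, 0, 0.05],
  [0, -0.4, -1.3, 0, 0, 0, 0.1],
  [0, -0.55, -2.0, 0, 0, 0, 0.16],
  [0, -0.65, -2.7, 0, 0, 0, 0.21],
  [0, -0.75, -3.35, 0, 0, 0, 0.26],
])

```text
time: 6.13
tool_pos: [0.4344, 0.0307, 0.095]
tool_rot: [3.14, -0.0, 1.503]
contact_force: [0.4, 0.5, -0.5]
opening: 0.0007
grip_force: 0.4
```

Call:
step_arm([
  [0, -0.05, -0.7, 0, 0, 0, 0.05],
  [0, -0.05, -1.4, 0, 0, 0, 0.1],
  [0, 0, -2.05, 0, 0, 0, 0.16],
  [0, 0.05, -2.75, 0, 0, 0, 0.21],
  [0, 0.15, -3.4, 0, 0, 0, 0.26],
])

```text
time: 6.55
tool_pos: [0.4358, -0.0033, 0.095]
tool_rot: [3.141, -0.0, 1.763]
contact_force: [0.2, 0.2, -0.4]
opening: 0.0006
grip_force: 0.4
```

Call:
step_arm([
  [0, 0.15, -0.7, 0, 0, 0, 0.05],
  [0, 0.3, -1.35, 0, 0, 0, 0.1],
  [0, 0.5, -2.0, 0, 0, 0, 0.16],
  [0, 0.75, -2.65, 0, 0, 0, 0.21],
  [0, 1.05, -3.3, 0, 0, 0, 0.26],
])

```text
time: 6.97
tool_pos: [0.4461, -0.0363, 0.0949]
tool_rot: [3.141, -0.0, 2.023]
contact_force: [-1.2, 0.3, 0.3]
opening: 0.0006
grip_force: 0.4
```

Run:
```python
from h import *
snap("scene","s3");snap("top","t3");o=observe()
d=o["tool_pos"][:2]-[.5653,.0187];print(np.hypot(*d),np.degrees(np.arctan2(d[1],d[0])))
a=cv2.imread("pics/t3.png")[145:325,285:465];b=cv2.imread("pics/s3.png")[195:345,300:450]
cv2.imwrite("pics/c4.png",np.hstack([cv2.resize(a,(400,400)),cv2.resize(b,(400,400))]))
```

```text
0.1309635736696031 -154.92400678793493
```

View pics/c4.png

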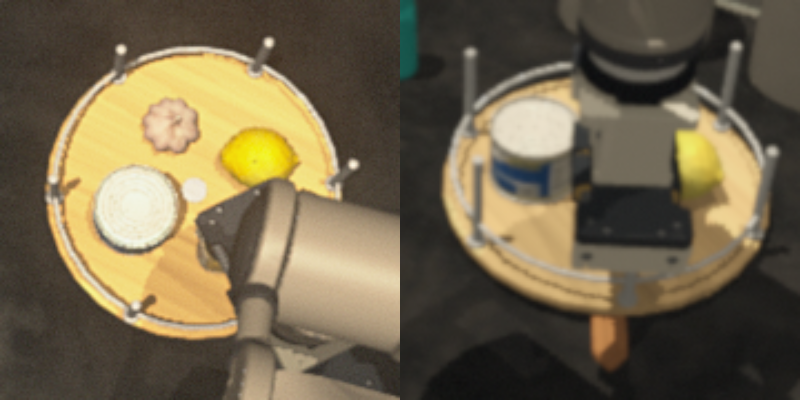

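Top crop: peg tops at (121,49), (268,43), (353,163) and (53,183). Tin, garlic and lemon are undisturbed relative to the tray, and the jar is still partly hidden by the wrist.

Run:
```python
from h import *
f=lambda p:np.array(p)*.45+[285,145]
for q in ray("top",f([[121,49],[268,43],[353,163],[53,183]]),.115)[:,:2]:
    d=q-[.5653,.0187];print(np.hypot(*d).round(4),np.degrees(np.arctan2(d[1],d[0])).round(1))
C=np.array([.5653,.0187]);R=.131
p=lambda t:C+R*np.array([np.cos(np.radians(t)),np.sin(np.radians(t))])
for i in (2,4,6,8,10,12,14):print(i,(100*(p(205.1+i)-p(205.1))).round(2))
```

```text
0.1308 33.0
0.1297 -26.5
0.1301 -86.0
0.1303 94.6
2 [ 0.2  -0.41]
4 [ 0.42 -0.81]
6 [ 0.65 -1.21]
8 [ 0.89 -1.6 ]
10 [ 1.15 -1.98]
12 [ 1.41 -2.35]
14 [ 1.7 -2.7]
```

Call:
step_arm([
  [0, 0.2, -0.4, 0, 0, 0, 0.03],
  [0, 0.45, -0.85, 0, 0, 0, 0.07],
  [0, 0.7, -1.3, 0, 0, 0, 0.11],
  [0, 0.95, -1.7, 0, 0, 0, 0.15],
  [0, 1.2, -2.05, 0, 0, 0, 0.18],
])

```text
time: 7.48
tool_pos: [0.4577, -0.0564, 0.0947]
tool_rot: [-3.141, -0.001, 2.202]
contact_force: [-1.1, 0.2, 0.3]
opening: 0.0005
grip_force: 0.3
```

Call:
step_arm([
  [0, 0, 0, 0, 0, 0, 0],
  [0, -0.4, 0.7, 0, 0, 0, 0],
  [0, -0.4, 0.7, 1.5, 0, 0, 0],
  [0, -0.4, 0.7, 4, 0, 0, 0],
  [0, -0.4, 0.7, 8, 0, 0, 0],
])

```text
time: 7.9
tool_pos: [0.4512, -0.0482, 0.173]
tool_rot: [-3.137, -0.006, 2.201]
contact_force: [0.5, -0.3, 0.4]
opening: 0.0002
grip_force: 0.0
```

Call:
step_arm([
  [0, -1, 4, 2, 0, 0, 0],
  [0, -2, 8, 4, 0, 0, 0],
  [0, -3, 12, 4, 0, 0, 0],
  [0, -4, 16, 4, 0, 0, 0],
  [0, -5, 20, 4, 0, 0, 0],
])

```text
time: 8.32
tool_pos: [0.4039, 0.1463, 0.2154]
tool_rot: [3.14, 0.0, 2.2]
contact_force: [0.5, 0.2, -0.7]
opening: 0.0005
grip_force: 0.0
```

Run:
```python
from h import *
snap("top","t4");snap("scene","s4")
a=cv2.imread("pics/t4.png");cv2.imwrite("pics/c5.png",cv2.resize(a[145:325,285:465],None,fx=3.3,fy=3.3,interpolation=cv2.INTER_CUBIC))
```

```text
(no output)
```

View pics/c5.png

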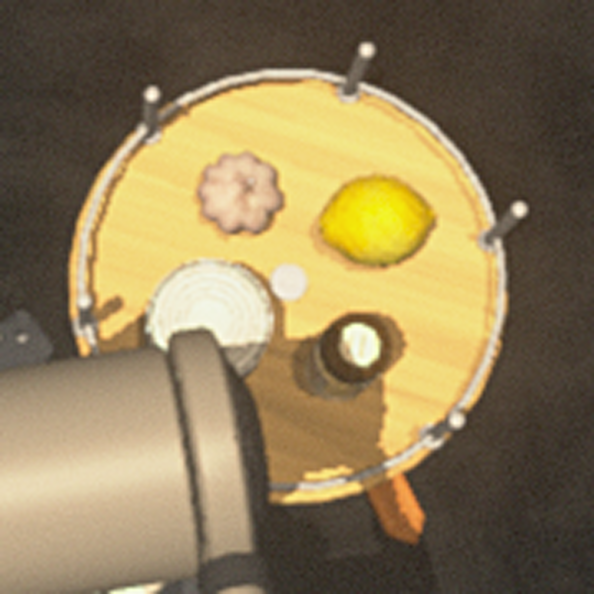

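The crop shows the jar cap at (360,346), roughly in line with the tongue, and peg tops at (152,93), (367,49), (520,209) and (457,420). Nothing has fallen.

Run:
```python
from h import *
f=lambda p:np.array(p)/3.3+[285,145]
C=np.array([.5653,.0187])
def pa(uv,z):
    for q in ray("top",f(uv),z)[:,:2]:
        d=q-C;print(np.hypot(*d).round(4),(np.degrees(np.arctan2(d[1],d[0]))%360).round(1))
pa([[152,93],[367,49],[520,209],[457,420]],.115);pa([[360,346],[357,346]],.105);pa([[416,543]],.01)
a=cv2.imread("pics/s4.png");cv2.imwrite("pics/c6.png",cv2.resize(a[195:345,300:450],None,fx=4,fy=4,interpolation=cv2.INTER_CUBIC))
```

```text
0.1309 42.0
0.1312 342.4
0.131 282.7
0.1301 222.8
0.0619 213.8
0.0609 212.4
0.1797 206.4
```

View pics/c6.png

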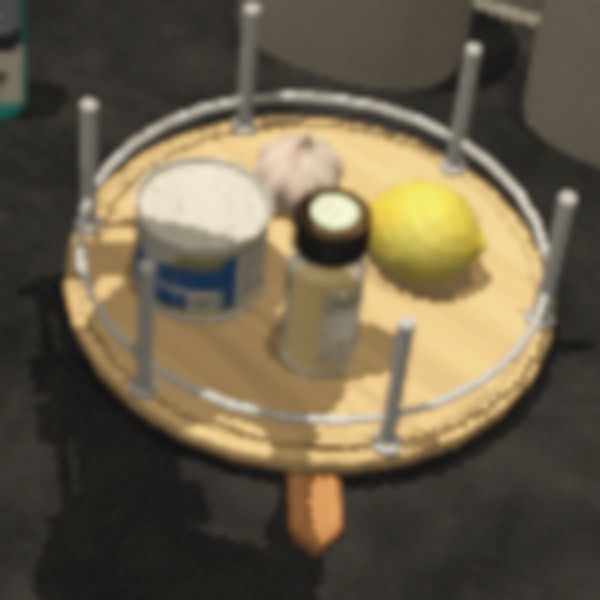

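Scene crop: jar upright, cap top at (335,212), tongue tip at (316,555). The jar angle seems a few degrees past the tongue, so I'll cross-check using both views.

Run:
```python
from h import *
C=np.array([.5653,.0187])
g=lambda p:np.array(p)/4+[300,195]
def pr(n,P,z):
    q=ray(n,P,z)[0,:2];d=q-C;print(n,q.round(4),np.hypot(*d).round(4),(np.degrees(np.arctan2(d[1],d[0]))%360).round(1))
print("scene before/after cap, peg, spot, tip")
pr("scene",g([242,75]),.105);pr("scene",g([335,212]),.105);pr("scene",g([316,326]),.115);pr("scene",g([406,323]),.115);pr("scene",g([310,269]),.024);pr("scene",g([315,553]),.01)
# cap masks in top
for n,(r,c) in dict(t0=((180,245),(325,365)),t4=((225,275),(370,415))).items():
    a=cv2.imread(f"pics/{n}.png");s=a[r[0]:r[1],c[0]:c[1]].astype(int)
    w=(s.min(2)>170)&(s.max(2)-s.min(2)<70);k,l,st,ce=cv2.connectedComponentsWithStats(w.astype(np.uint8))
    for i in range(1,k):
        if st[i,4]>15: print(n,st[i,4],ce[i]+[c[0],r[0]]);pr("top",ce[i]+[c[0],r[0]],.105)
print("predict px after rotating:")
for th in (204.1,206.4,210,214):
    P=[*(C+.0625*np.array([np.cos(np.radians(th)),np.sin(np.radians(th))])),.105]
    print(th,((proj("top",P)-[285,145])*3.3).round(),((proj("scene",P)-[300,195])*4).round())
```

```text
scene before/after cap, peg, spot, tip
scene [0.6178 0.0894] 0.088 53.4
scene [ 0.5383 -0.0033] 0.0348 219.3
scene [ 0.4493 -0.0317] 0.1265 203.5
scene [ 0.4725 -0.0687] 0.1274 223.3
scene [0.5715 0.0188] 0.0062 1.1
scene [ 0.4027 -0.0618] 0.1815 206.4
t0 20 [328.7  183.65]
top [0.6441 0.1107] 0.1211 49.4
t0 106 [345.96226415 209.03773585]
top [0.5935 0.0769] 0.0647 64.2
t4 77 [373.09090909 229.94805195]
top [0.5525 0.0244] 0.014 155.9
t4 93 [394.06451613 248.52688172]
top [ 0.5165 -0.0157] 0.0597 215.1
predict px after rotating:
204.1 [[345. 355.]] [[317. 249.]]
206.4 [[349. 354.]] [[322. 249.]]
210 [[355. 351.]] [[330. 249.]]
214 [[361. 347.]] [[339. 249.]]
```

The jar stands on the tray, so its top is at z = 0.129, not 0.105. Redoing with that height.

Run:
```python
from h import *
C=np.array([.5653,.0187])
g=lambda p:np.array(p)/4+[300,195]
def pr(n,P,z):
    q=ray(n,P,z)[0,:2];d=q-C;print(n,q.round(4),np.hypot(*d).round(4),(np.degrees(np.arctan2(d[1],d[0]))%360).round(1))
pr("scene",g([242,75]),.129);pr("top",[345.96,209.04],.129)
pr("scene",g([335,212]),.129);pr("top",[394.06,248.53],.129);pr("top",[393.6,249.7],.129)
t=np.radians(206.4);print(observe()["tool_pos"])
```

```text
scene [0.5899 0.0772] 0.0635 67.2
top [0.5882 0.078 ] 0.0636 68.9
scene [ 0.5134 -0.012 ] 0.0603 210.6
top [ 0.5128 -0.0126] 0.0611 210.8
top [ 0.5106 -0.0117] 0.0626 209.0
[0.40245185 0.14964889 0.21493462]
```

Both views now agree: the jar is at about 209°, roughly 2.5° past the tongue at 206.4°. I'll nudge the same peg back clockwise from its other side.

Call:
step_arm([
  [0, 1.3, -3.4, 0, 0, 0, 0.05],
  [0, 2.6, -6.8, 0, 0, 0, 0.1],
  [0, 3.9, -10.2, 0, 0, 0, 0.15],
  [0, 5.2, -13.6, 0, 0, 0, 0.2],
  [0, 6.5, -17.0, 0, 0, 0, 0.2],
])

```text
time: 8.83
tool_pos: [0.4701, -0.0273, 0.2147]
tool_rot: [-3.142, -0.0, 2.404]
contact_force: [0.3, 1.0, 0.1]
opening: 0.0002
grip_force: 0.0
```

Call:
step_arm([
  [0, 1, -2.5, 0, 0, 0, 0],
  [0, 2, -5, 0, 0, 0, 0],
  [0, 2.85, -7.2, 0, 0, 0, 0],
  [0, 2.85, -7.2, 0, 0, 0, 0],
  [0, 2.85, -7.2, 0, 0, 0, 0],
])

```text
time: 9.25
tool_pos: [0.4984, -0.0986, 0.2142]
tool_rot: [-3.141, -0.001, 2.399]
contact_force: [-0.2, 1.6, 0.9]
opening: 0.0004
grip_force: 0.0
```

Call:
step_arm([
  [0, 0, 0, -3, 0, 0, 0],
  [0, 0, 0, -6, 0, 0, 0],
  [0, 0, 0, -9, 0, 0, 0],
  [0, 0, 0, -12, 0, 0, 0],
  [0, 0, 0, -12, 0, 0, 0],
])

```text
time: 9.67
tool_pos: [0.4948, -0.0954, 0.0901]
tool_rot: [-3.138, -0.01, 2.403]
contact_force: [-0.5, 0.0, -0.7]
opening: 0.0002
grip_force: 0.0
```

Call:
step_arm([
  [0, -0.5, 0.5, 0, 0, 0, 0],
  [0, -1.0, 0.95, 0, 0, 0, 0],
  [0, -1.5, 1.45, 0, 0, 0, 0],
  [0, -1.9, 1.85, 0, 0, 0, 0],
  [0, -2.2, 2.1, 0, 0, 0, 0],
])

```text
time: 10.08
tool_pos: [0.477, -0.0763, 0.0962]
tool_rot: [3.14, 0.003, 2.403]
contact_force: [1.1, -0.7, 0.7]
opening: 0.0007
grip_force: 0.3
```

Call:
step_arm([
  [0, 0, 0, 0, 0, 0, 0],
  [0, 0.6, -0.6, 0, 0, 0, 0],
  [0, 0.6, -0.6, 1.5, 0, 0, 0],
  [0, 0.6, -0.6, 5, 0, 0, 0],
  [0, 0.6, -0.6, 9, 0, 0, 0],
])

```text
time: 10.5
tool_pos: [0.4821, -0.0832, 0.1843]
tool_rot: [-3.14, -0.004, 2.402]
contact_force: [0.9, -0.1, 0.2]
opening: 0.0004
grip_force: 0.0
```

Call:
step_arm([
  [0, -1, -4, 2, 0, 0, 0],
  [0, -2, -8, 3, 0, 0, 0],
  [0, -3, -12, 3, 0, 0, 0],
  [0, -4, -16, 3, 0, 0, 0],
  [0, -5, -20, 3, 0, 0, 0],
])

```text
time: 10.92
tool_pos: [0.4333, -0.2823, 0.2156]
tool_rot: [3.141, 0.002, 2.403]
contact_force: [1.6, -0.3, 0.6]
opening: 0.0003
grip_force: 0.0
```

Run:
```python
from h import *
snap("top","t5");snap("scene","s5")
a=cv2.imread("pics/t5.png")[145:325,285:465];b=cv2.imread("pics/s5.png")[195:345,300:450]
cv2.imwrite("pics/c7.png",np.hstack([cv2.resize(x,(400,400),interpolation=cv2.INTER_CUBIC) for x in(a,b)]))
```

```text
(no output)
```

View pics/c7.png

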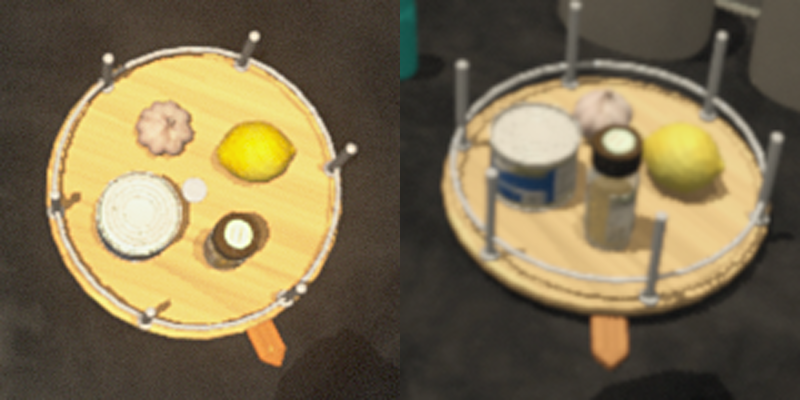

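Everything is upright. In the top crop the cap is at (238,234), with pegs at (109,59), (254,35), (351,149) and (301,288). In the scene crop the cap is at (617,140).

Run:
```python
from h import *
C=np.array([.5653,.0187])
def pr(n,P,z):
    q=ray(n,P,z)[0,:2];d=q-C;print(n,np.hypot(*d).round(4),(np.degrees(np.arctan2(d[1],d[0]))%360).round(1))
f=lambda p:np.array(p)*.45+[285,145]
for p in [[109,59],[254,35],[351,149],[301,288]]:pr("top",f(p),.115)
a=cv2.imread("pics/t5.png").astype(int)[235:265,378:412]
w=(a.min(2)>170)&(a.max(2)-a.min(2)<70);y,x=np.nonzero(w);print(len(x));pr("top",[x.mean()+378,y.mean()+235],.129)
pr("top",f([238,234]),.129);pr("scene",np.array([217,140])*.375+[300,195],.129)
```

```text
top 0.1296 39.1
top 0.1315 339.7
top 0.1301 279.5
top 0.1296 219.5
115
top 0.0612 206.1
top 0.0623 206.2
scene 0.0589 206.1
```

The jar measures 206.1° in both views and the tongue 206.4°, so it is aligned.

```bash
python3 -c "
from cell import *
print(hand_in())"
```

```text
the job is handed in; nothing more can be done
None
```

The spice jar stands at the front within about 0.3° of the tongue (jar 206.1°, tongue 206.4°), everything on the tray is still standing, and I handed the job in at about 11 s on the robot's clock.

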